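# Unlatch the shield test box and hold its lid open

## Robot

A 6-joint arm with a two-finger parallel gripper is mounted at the origin on the work surface. World frame = base frame: x ahead of the robot, y to its left, z up, the work surface at z = 0. Lengths are in m, angles in rad, forces in N, time in s.
With the tool pointing down it reaches from about 0.3 to 0.875 m from the base axis. Payload 6.4 kg.
Tool frame: the origin (TCP) lies between the finger pads; the fingertips stand 19 mm ahead of it and the grasp point (between the pads) is the TCP (ctrl.tips_ahead is the z of the fingertips in the tool frame, in m); z points along the fingers, y is the line along which they close (so a half turn about z gives the same grasp; the last joint's range is limited). The gripper opens to 85 mm and grips with 20 to 120 N. Pads are 22 mm wide; open, the fingers measure 114 mm over their backs; the gripper's body (76 mm by 85 mm) begins 54 mm behind the grasp point. The pads swing forward as they close: fully open they stand 13 mm farther back than shut.
Start: joints at [-1.323, 0.181, 1.607, -0, 1.354, -0.206], TCP at [0.252, -0.517, 0.216] pointing down, gripper open.
Joint ranges: [-2.99, 2.99], [-0.89, 2.07], [0.3, 2.58], [-1.14, 4.28], [0, 2.63], [-3.12, 3.12]. Speed limits (rad/s): [2.57, 2.57, 3.01, 3.14, 3.14, 3.14].

## Interface

Orientations are given as a unit quaternion [w, x, y, z].
In Python, from bench import readout, vision, ctrl gives the robot as it stands.
- The arm moves only by the tool play_rows, never from a script. Its arguments are lists of equal length, an entry for each row: "xyz": the shift along the tool's x, y, z in mm, a list of three; "rot": the turn, a rotation vector about the tool's x, y, z in rad, a list of three; "grip": the opening, from 0 (shut) to 1 (fully open). In form: {"xyz": [[x, y, z], ...], "rot": [[rx, ry, rz], ...], "grip": [grip, ...]}. A call has exactly 10 rows; each row is the pose to reach, as a shift and turn from the pose commanded when the call began, along the tool's axes at that moment; what a row does not reach only later rows make up. A row lasts 1/8 s, in which the tool goes at most 62.5 mm and 10.7 degrees, less where a joint would pass 70% of its speed; a pose out of reach is approached as far as the arm can. A call with a gripper value outside its range is refused whole. The fingers move at their own pace and stop on an object; the grip force is fixed at half the most. Time passes only in rows, so rows that repeat a pose let the fingers close, or fill a call up. It gives the time, the measured TCP pose, the force, the opening and the grip force at its end, in the units of the state.
- readout.get_obs(): the state, without advancing time (a new reading comes with each control period).
- vision.camera(name): name is "side" or "top" or "wrist"; returns a dict with "color" (480x640x3 uint8, red, green, blue), "depth" (480x640 float32, m along the optical axis (not along the pixel's ray), 0 where there is no reading), "camera_matrix" (3x3 intrinsics, pixels), "extrinsics" (4x4, takes a point from camera to world coordinates); the wrist camera has in their place "hand_eye" (4x4, takes a point from camera to tool coordinates, whose origin is the TCP and whose axes are the flange's). Camera axes: x right, y down, z forward; pixel columns grow to the right and rows downward; lengths in m; the calibration is good to about 2 mm. The wrist camera is an equidistant fisheye: a pixel r from the principal point sees the ray r / f radians off the axis. A picture is of the moment at which its call begins: read the wrist's pose just before it.
- ctrl.hand_in(): hands the job in; it is judged then, once.
The state is a dict: "time_s": time; "q": joint angles; "dq": joint speeds; "joint_efforts": joint torques, N m; "eef_pos": TCP position; "eef_rot": TCP orientation; "wrist_force": force on the tool from outside, world axes, zero at the start; "torque": the same for the moment, N m; "opening": opening from 0.0 (shut) to 1.0 (fully open); "grasp_force": force on a finger pad.
Only numpy, scipy, OpenCV 4.12 (cv2) and the standard library are available. Lean on these libraries where they do the work, as an engineer would, in place of code of your own. Each camera call takes 0.05 s, during which the arm holds its last target. There are 200 camera calls.

## Task

The handheld radio inside the grey metal shield test box is due to come out. Turn the T-handle latch on the lid a quarter turn anticlockwise until it clicks over and stays open, then raise the lid to about 60 degrees and never let it drop. The lid has no stay, so finish with the gripper still holding it there, steady, for me to lift the radio out with both hands, and leave the other things on the table where they are.

Things in the scene. Friction and masses are not known exactly. Their poses are not given: they have to be found in the camera images.
- box: The shield test box: a plain grey metal bench box, 220 deep (its x) x 300 wide (its y) x 115 mm high to the rim, fixed to the table, with a hinged lid. Origin: centre of its underside. Its -x side is the front (towards the robot), its z is up; it stands turned by up to about 20 degrees. A handheld radio lies in a nest inside, well below the rim.
- hinge_mid (a point): Middle of the lid's hinge line, which runs along the box's y axis on the far (+x) rim, 115 mm above the table: at (110, 0, 115) mm in the box's frame.
- handle_mid (a point): Middle of the lid's bow handle: a round steel bar, diameter 10, length 110 mm, along the box's y axis near the lid's front edge, on a leg at each end; its axis is 35 mm above the lid's top face (30 mm clear below). Lid shut: at (-80, 30, 159) mm in the box's frame, 190 mm in front of the hinge line and 44 mm above it; it goes round the hinge line with the lid.
- latch_grip (a point): Centre of the T-handle latch's grip, on its turning axis: a black bar 54 long x 14 wide x 24 mm high, on a 13 mm stem, its underside 17 and top 41 mm above the lid's top face. Lid shut: at (-72, -100, 153) mm in the box's frame, right of the handle, whose nearest leg is 75 mm away. Fastened, the bar lies along the box's x axis (square to the front edge); freed, along its y axis.
- lid (a joint): Lid angle, rad: 0 shut, grows as its front edge rises, 1.047 = 60 degrees, stop at 1.9. The lid (220 x 304 x 8 mm, about 0.8 kg) has no stay and falls shut by its weight.
- latch (a joint): Latch angle, rad: 0 fastened, grows anticlockwise seen from above, stop at 1.57. Turns freely to 0.2, then a spring detent resists with up to about 0.25 N m, less and less towards its crest at 0.85; past it the spring drives the latch on to about 1.5, where it stays (let go before the crest, it springs back to about 0.2). Its tongue keeps the lid shut until about 1.2 rad.
- handset: Bystander: a handheld radio standing upright, 34 x 56 x 108 mm plus a 62 mm aerial stub, near the left side of the box. Leave it.
- handset_flat: Bystander: a handheld radio lying on its back, 108 x 56 x 34 mm plus the aerial stub, in front of the box. Leave it.
- battery: Bystander: a flat battery pack, 56 x 85 x 18 mm, in front of the box. Leave it.
- jar_a: Bystander: a screw-cap jar, diameter 50, height 72 mm, near the right side of the box. Leave it.
- jar_b: Bystander: a second jar like it. Leave it.
- driver: Bystander: a screwdriver 170 mm long lying along the left side of the box. Leave it.
- attenuator: Bystander: a small metal attenuator block, 30 x 66 x 30 mm, in front of the box. Leave it.

How it is judged:
By the outcome, as a careful person would: the job done as asked, in the order asked, and still so for the second after the job is handed in, while the arm keeps its last pose, push and grip.
It also fails if it takes over 45 s, if anything falls off the work surface, if the arm or the gripper's body presses on something with over 40 N, if the wrist force passes 120 N, or if a joint passes its speed limit or range.

## Working session

There is one attempt and no reset: what is moved stays moved. The work goes in short steps, Python scripts to look and compute and a tool call to move; the robot and the scene stay as the last step left them, time stands still between calls to the robot, and variables do not carry over. Pictures are saved under pics/ and viewed, at most 10 in all, crops included, and the job is handed in when it is done.

Besides the shell and the picture viewer there is one more tool, called after "Emit:" as name(argument=value, ...), one argument or row to a line, values as JSON. play_rows: Moves the arm, as the interface text tells. Its arguments: {"type":"object","properties":{"xyz":{"type":"array","items":{"type":"array","items":{"type":"number"}}},"rot":{"type":"array","items":{"type":"array","items":{"type":"number"}}},"grip":{"type":"array","items":{"type":"number"}}},"required":["xyz","rot","grip"]}

```bash
mkdir -p pics; ls; python3 - <<'E'
from bench import readout, vision, ctrl
import cv2, numpy as np
o=readout.get_obs(); print(o, ctrl.tips_ahead)
for n in ("top","side"):
    c=vision.camera(n); np.savez(f"{n}0.npz",**{k:v for k,v in c.items()})
    cv2.imwrite(f"pics/{n}0.png",c["color"][:,:,::-1]); print(n,c["camera_matrix"].tolist(),np.round(c["extrinsics"],4).tolist())
E
```

```text
pics
{'time_s': 0.0, 'q': array([-1.32326719e+00,  1.81581367e-01,  1.60800293e+00,  1.54895880e-05,
        1.35380987e+00, -2.06292615e-01]), 'dq': array([-8.29630964e-04, -8.53184492e-05,  1.12147562e-03, -1.94842370e-03,
        1.17296531e-04, -7.55156162e-04]), 'joint_efforts': array([-2.10555918e-03, -4.44881809e+01, -3.51336873e+01, -5.15658285e-04,
        9.07135749e-03,  2.91055790e-05]), 'eef_pos': array([ 0.25196034, -0.51620814,  0.21466397]), 'eef_rot': array([-9.00719920e-04,  9.74365981e-01,  2.24966940e-01, -1.10106223e-05]), 'wrist_force': array([0.02325835, 0.36454358, 0.6154761 ]), 'torque': array([0.06983202, 0.0321476 , 0.02180396]), 'grasp_force': 0.0, 'opening': 1.0006188279744983} 0.019
top [[563.4885496116664, 0.0, 322.59699852980356], [0.0, 563.4885496116664, 245.78108365084645], [0.0, 0.0, 1.0]] [[-0.0297, -0.9982, 0.0517, 0.4715], [-0.9995, 0.0303, 0.0111, 0.067], [-0.0126, -0.0514, -0.9986, 1.32], [0.0, 0.0, 0.0, 1.0]]
side [[583.5689596647854, 0.0, 318.2751231310161], [0.0, 583.5689596647854, 238.85651345786383], [0.0, 0.0, 1.0]] [[-0.811, -0.3422, 0.4745, -0.0532], [-0.5847, 0.5032, -0.6363, 0.8565], [-0.0211, -0.7935, -0.6082, 0.8819], [0.0, 0.0, 0.0, 1.0]]
```

View pics/top0.png

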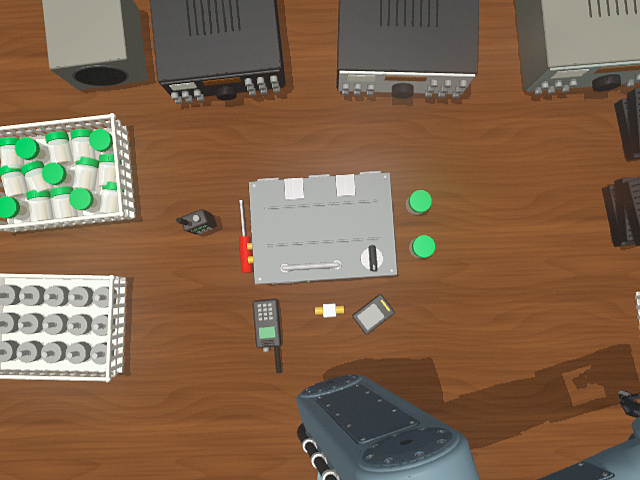

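View pics/side0.png

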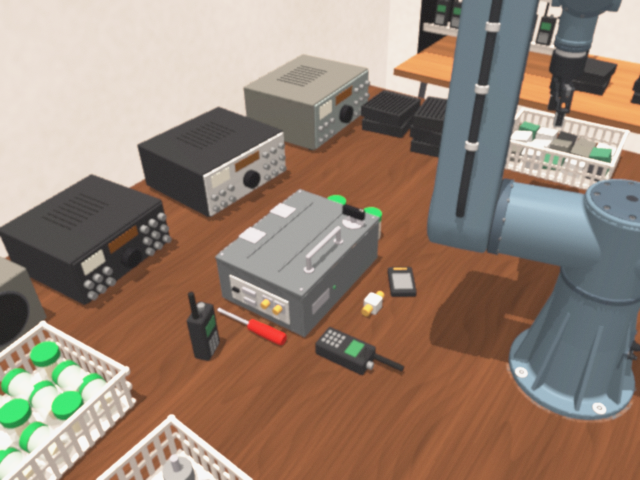

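The top view shows the box lid spanning about (249,182)-(397,275), the bow handle from (283,267) to (340,265), and the latch at (372,258). The side view confirms this and shows the radio at the left and the small items in front.

```bash
cat > meas.py <<'E'
import numpy as np, cv2
def cloud(c):
    K=c["camera_matrix"];E=c["extrinsics"];d=c["depth"]
    v,u=np.indices(d.shape); P=np.stack([(u-K[0,2])/K[0,0]*d,(v-K[1,2])/K[1,1]*d,d],-1)
    return P@E[:3,:3].T+E[:3,3]
def ray(c,uv,z):
    K=c["camera_matrix"];E=c["extrinsics"]
    r=E[:3,:3]@np.array([(uv[0]-K[0,2])/K[0,0],(uv[1]-K[1,2])/K[1,1],1]); o=E[:3,3]
    return o+r*(z-o[2])/r[2]
E
python3 - <<'E'
from meas import *
c=dict(np.load("top0.npz")); W=cloud(c); z=W[...,2]; col=c["color"].astype(int)
roi=np.zeros(z.shape,bool); roi[165:292,240:402]=1
lid=roi&(abs(z-.124)<.008)
print("lid z",np.median(z[lid]),lid.sum())
cn,_=cv2.findContours(cv2.morphologyEx(lid.astype(np.uint8),cv2.MORPH_CLOSE,np.ones((9,9))),0,1)
k=max(cn,key=cv2.contourArea)
pts=np.array([ray(c,p[0],.124)[:2] for p in k]).astype(np.float32)
print("lid rect",cv2.minAreaRect(pts*1000))
dark=roi&(col.max(-1)<70); dark[:, :355]=0; dark[:240]=0; 
n,l,s,ce=cv2.connectedComponentsWithStats(dark.astype(np.uint8)); i=1+np.argmax(s[1:,4]); print(s[i],ce[i])
v,u=np.where(l==i); q=np.array([ray(c,(a,b),.160)[:2] for a,b in zip(u,v)]).astype(np.float32)
print("latch",cv2.minAreaRect(q*1000), "z",np.median(z[l==i]))
h=roi&(z>.148)&(z<.175); h[:,350:]=0
v,u=np.where(h); print(len(u)); q=np.array([ray(c,(a,b),.162)[:2] for a,b in zip(u,v)]).astype(np.float32)
print("handle",cv2.minAreaRect(q*1000))
# box pose candidates
box=W[h].mean(0); print(box)
im=c["color"][150:310,230:420,::-1]; cv2.imwrite("pics/crop.png",cv2.resize(im,None,fx=4,fy=3.75,interpolation=cv2.INTER_CUBIC)[:600])
E
```

```text
lid z 0.12429524634836275 14280
lid rect ((575.0480346679688, 80.43366241455078), (224.4102325439453, 303.48211669921875), 2.0607588291168213)
[373 246   4  25  32] [375.03125 257.0625 ]
latch ((503.2229309082031, -27.09876251220703), (49.68922805786133, 3.9297311305999756), 2.7888693809509277) z 0.16367290126725542
278
handle ((491.70556640625, 107.84700012207031), (9.839920043945312, 117.7192153930664), 2.09948468208313)
[0.49167125 0.10725852 0.16311399]
```

View pics/crop.png

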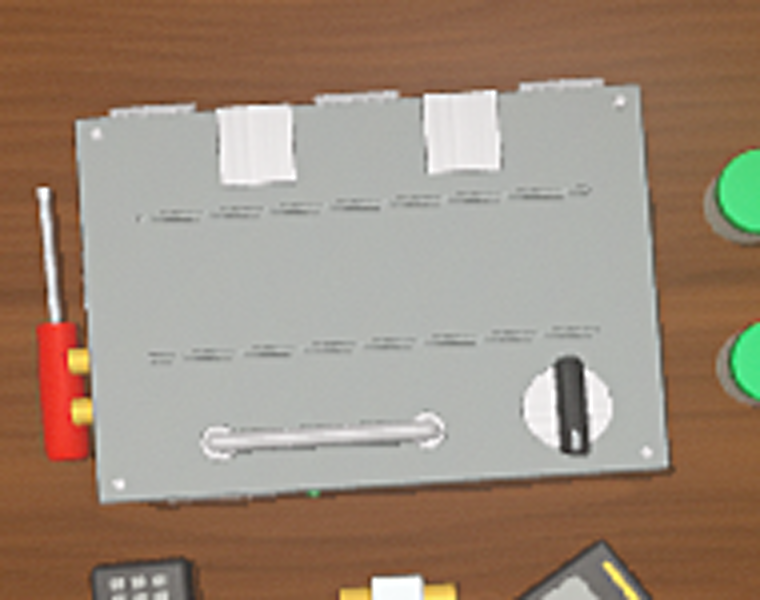

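The crop shows the latch bar centred near crop (571,405), which is top pixel (372.7,258), lying along the box's x. The bow handle runs crop (217,441)-(430,430). The box centre comes out near (573,80) mm with a yaw of about 2°.

```bash
cat >> meas.py <<'E'
from scipy.spatial.transform import Rotation as R
def toolrot(yaw,tilt=0):
    # tool z down, tool x at yaw (rad); tilt about world y' (box y)
    return R.from_euler('z',yaw)*R.from_euler('x',np.pi)
def delta(o,p,yaw=None,Rt=None):
    q=o["eef_rot"]; R0=R.from_quat([q[1],q[2],q[3],q[0]])
    Rt=Rt or toolrot(yaw)
    return np.round(R0.inv().apply(np.array(p)-o["eef_pos"])*1000,1),np.round((R0.inv()*Rt).as_rotvec(),4)
E
python3 - <<'E'
from meas import *
from bench import readout
c=dict(np.load("top0.npz"))
print(ray(c,(372.7,258),.163), ray(c,(283.5,267.5),.162),ray(c,(337.5,264.7),.162))
print(delta(readout.get_obs(),[.503,-.023,.255],.036))
E
```

```text
[ 0.50317815 -0.02223246  0.163     ] [0.48919322 0.16145331 0.162     ] [0.49162274 0.05034542 0.162     ]
(array([ 441.9, -333.4,  -39.6]), array([-0.0016,  0.    ,  0.4178]))
```

Emit:
play_rows(
  xyz=[
    [40,-30,-40],
    [90,-68,-40],
    [140,-106,-40],
    [190,-143,-40],
    [240,-181,-40],
    [290,-219,-40],
    [340,-256,-40],
    [390,-294,-40],
    [442,-333,-40],
    [442,-333,-40],
  ],
  rot=[
    [0,0,0.04],
    [0,0,0.08],
    [0,0,0.13],
    [0,0,0.18],
    [0,0,0.23],
    [0,0,0.28],
    [0,0,0.33],
    [0,0,0.38],
    [0,0,0.418],
    [0,0,0.418],
  ],
  grip=[1,1,1,1,1,1,1,1,1,1],
)

```text
time_s: 1.35
eef_pos: [0.504, -0.0198, 0.2551]
eef_rot: [-0.001, 1.0, 0.021, -0.0]
wrist_force: [-0.1, -0.7, 0.0]
opening: 1.001
grasp_force: 0.0
```

```bash
python3 - <<'E'
from meas import *
from bench import readout,vision
o=readout.get_obs(); c=vision.camera("wrist"); print(o["eef_pos"],o["q"],c["camera_matrix"].tolist(),np.round(c["hand_eye"],3).tolist())
np.savez("w1.npz",**c); cv2.imwrite("pics/w1.png",c["color"][:,:,::-1])
print(delta(o,[.503,-.0225,.153],.036))
E
```

```text
[ 0.5039839  -0.01984972  0.25513325] [-2.75679549e-01 -1.17951987e-02  1.73341969e+00  8.60422264e-04
  1.42082464e+00  1.25352815e+00] [[371.64829954431775, 0.0, 317.9326989350681], [0.0, 371.64829954431775, 236.59752348260935], [0.0, 0.0, 1.0]] [[0.0, -0.953, -0.304, 0.078], [1.0, 0.001, -0.002, -0.001], [0.002, -0.304, 0.953, -0.158], [0.0, 0.0, 0.0, 1.0]]
(array([ -1. ,   2.7, 102.1]), array([-0.0011,  0.0006,  0.0055]))
```

View pics/w1.png

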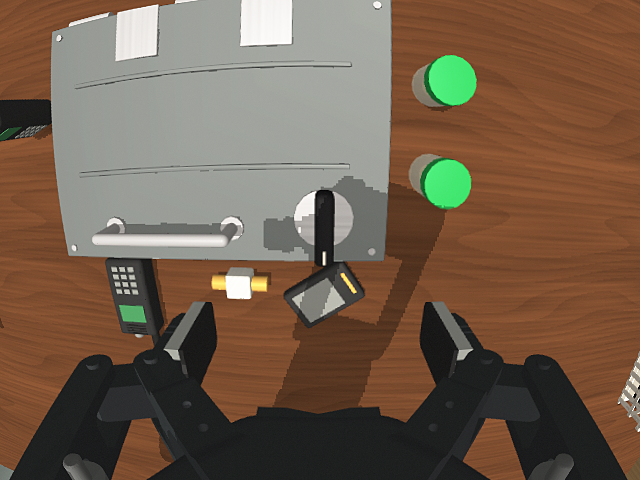

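The wrist view shows the latch bar from (324,190) to (326,266), centred between the fingers. The handle is at (93,238)-(230,238).

```bash
cat >> meas.py <<'E'
def wray(c,o,uv,z):
    K=c["camera_matrix"];H=c["hand_eye"]; x=(uv[0]-K[0,2])/K[0,0]; y=(uv[1]-K[1,2])/K[1,1]; t=np.hypot(x,y)
    d=np.array([x/t*np.sin(t),y/t*np.sin(t),np.cos(t)])
    q=o["eef_rot"]; R0=R.from_quat([q[1],q[2],q[3],q[0]])
    r=R0.apply(H[:3,:3]@d); p=o["eef_pos"]+R0.apply(H[:3,3])
    return np.round(p+r*(z-p[2])/r[2],4)
E
python3 - <<'E'
from meas import *
from bench import readout
c=dict(np.load("w1.npz")); o=readout.get_obs(); g=c["color"].astype(int)
m=(g.max(-1)<60).astype(np.uint8); m[:,:305]=0;m[:,345:]=0;m[:185]=0;m[262:]=0
v,u=np.where(m); print(u.min(),u.max(),v.min(),v.max(),np.median(u[v<225]))
for uv in [(324,192),(324.5,228),(325,250)]: print(wray(c,o,uv,.165))
for uv in [(97,238),(163,238),(229,238)]: print(wray(c,o,uv,.159))
print(delta(o,[.503,-.0225,.153],.036))
E
```

```text
314 343 190 261 324.0
[ 0.5345 -0.0229  0.165 ]
[ 0.5091 -0.0244  0.165 ]
[ 0.4928 -0.0255  0.165 ]
[0.492  0.1606 0.159 ]
[0.4947 0.0982 0.159 ]
[0.4969 0.045  0.159 ]
(array([ -0.5,   1.1, 102.1]), array([-0.0005,  0.001 ,  0.0042]))
```

Emit:
play_rows(
  xyz=[
    [1,1.5,20],
    [1,1.5,45],
    [1,1.5,65],
    [1,1.5,85],
    [1,1.5,95],
    [1,1.5,102],
    [1,1.5,102],
    [1,1.5,102],
    [1,1.5,102],
    [1,1.5,102],
  ],
  rot=[
    [0,0,0.004],
    [0,0,0.004],
    [0,0,0.004],
    [0,0,0.004],
    [0,0,0.004],
    [0,0,0.004],
    [0,0,0.004],
    [0,0,0.004],
    [0,0,0.004],
    [0,0,0.004],
  ],
  grip=[1,1,1,1,1,1,1,0,0,0],
)

```text
time_s: 2.65
eef_pos: [0.5046, -0.0252, 0.1539]
eef_rot: [0.0, 1.0, 0.016, 0.0]
wrist_force: [-0.1, -0.7, 0.2]
opening: 0.38
grasp_force: 0.0
```

Emit:
play_rows(
  xyz=[
    [0,0,0],
    [0,0,0],
    [0,0,0],
    [0,0,0],
    [0,0,0],
    [0,0,0],
    [0,0,0],
    [0,0,0],
    [0,0,0],
    [0,0,0],
  ],
  rot=[
    [0,0,0],
    [0,0,0],
    [0,0,0],
    [0,0,0],
    [0,0,0],
    [0,0,0],
    [0,0,0],
    [0,0,0],
    [0,0,0],
    [0,0,0],
  ],
  grip=[0,0,0,0,0,0,0,0,0,0],
)

```text
time_s: 3.9
eef_pos: [0.5044, -0.0252, 0.1536]
eef_rot: [-0.0, 1.0, 0.016, -0.0]
wrist_force: [-0.7, -0.8, -0.4]
opening: -0.003
grasp_force: 0.0
```

```bash
python3 - <<'E'
from meas import *
from bench import readout,vision
o=readout.get_obs(); print(o)
c=vision.camera("wrist"); s=vision.camera("side"); np.savez("w2.npz",**c)
a=cv2.resize(c["color"][140:440,150:500],(700,600)); b=s["color"][150:350,200:400]
cv2.imwrite("pics/w2.png",a[:,:,::-1]); cv2.imwrite("pics/s2.png",cv2.resize(b,(600,600))[:,:,::-1])
E
```

```text
{'time_s': 3.9, 'q': array([-2.85368126e-01,  9.12280707e-02,  1.84031718e+00,  1.54530985e-05,
        1.21007456e+00,  1.25366065e+00]), 'dq': array([ 0.0008251 , -0.00163922,  0.00142254, -0.00122493,  0.00079613,
       -0.00092983]), 'joint_efforts': array([ 1.42004294e-03, -3.75022674e+01, -3.27836859e+01,  1.41288560e-04,
        4.11339879e-04, -3.68160602e-05]), 'eef_pos': array([ 0.50441698, -0.02521363,  0.15357553]), 'eef_rot': array([-1.09334129e-05,  9.99873899e-01,  1.58803803e-02, -1.08244455e-05]), 'wrist_force': array([-0.72883496, -0.84719582, -0.41073842]), 'torque': array([-0.00421722, -0.05538458, -0.00170567]), 'grasp_force': 0.0, 'opening': -0.002519705450481388}
```

View pics/w2.png

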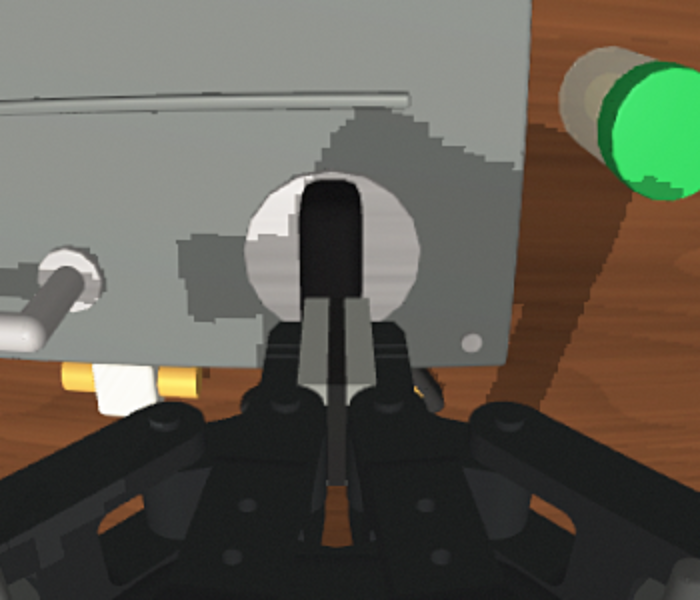

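View pics/s2.png

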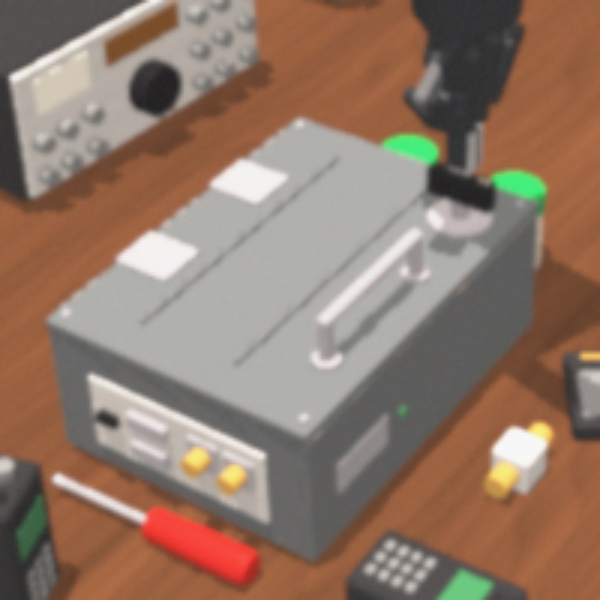

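The wrist crop shows the shut pads with their tips near (317,289) in the full image, overlapping the near half of the bar. The side view shows the fingers apparently above or behind the bar, so the grip missed it. I'll check with depth.

```bash
python3 - <<'E'
from meas import *
from bench import readout
c=dict(np.load("w2.npz")); o=readout.get_obs(); H=c["hand_eye"];K=c["camera_matrix"];D=c["depth"]
def tool(u,v):
    x=(u-K[0,2])/K[0,0];y=(v-K[1,2])/K[1,1];t=np.hypot(x,y)
    d=np.array([x/t*np.tan(t),y/t*np.tan(t),1])*D[v,u]; return np.round((H[:3,:3]@d+H[:3,3])*1000,1)
q=o["eef_rot"]; R0=R.from_quat([q[1],q[2],q[3],q[0]])
for n,(x,y) in dict(barfar=(332,190),barmid=(332,230),barnear=(332,280),bl=(304,230),br=(358,230),padL=(312,310),padR=(358,310),gap=(337,310),padL2=(310,370),lid=(200,210)).items():
    u,v=150+x//2,140+y//2; p=tool(u,v); print(n,u,v,p,np.round(R0.apply(p)+o["eef_pos"]*1000,1))
E
```

```text
barfar 316 235 [28.6 -2.  -0.1] [533.  -22.3 153.7]
barmid 316 255 [ 23.4  -1.9 -11.7] [527.8 -22.6 165.3]
barnear 316 280 [ 12.  -2. -12.] [516.4 -22.8 165.6]
bl 302 255 [ 23.3  -7.9 -11.3] [527.5 -16.6 164.9]
br 329 255 [22.4  3.6 -8.8] [526.9 -28.1 162.4]
padL 306 295 [ 11.7  -5.8 -25.8] [515.9 -19.1 179.4]
padR 329 295 [ 12.1   3.3 -26.5] [516.6 -28.1 180.1]
gap 318 295 [ 11.6  -1.1 -25.7] [516.  -23.8 179.3]
padL2 305 325 [ 11.7  -5.5 -48.8] [516.  -19.4 202.4]
lid 250 245 [ 13.3 -38.1  30.6] [516.5  13.3 123. ]
```

```bash
python3 - <<'E'
from meas import *
for f,us,vs in (("w2.npz",(306,318,329),range(276,300,2)),("w1.npz",(212,430),range(292,330,3))):
    c=dict(np.load(f)); H=c["hand_eye"];K=c["camera_matrix"];D=c["depth"]
    for u in us:
        print(f,u)
        for v in vs:
            x=(u-K[0,2])/K[0,0];y=(v-K[1,2])/K[1,1];t=np.hypot(x,y)
            d=np.array([x/t*np.tan(t),y/t*np.tan(t),1])*D[v,u]; print(v,np.round((H[:3,:3]@d+H[:3,3])*1000,1),end="; ")
        print()
    # project nominal points
    for p in ([11,0,19],[11,0,0],[11,0,-22],[11,42,6],[11,42,-35]):
        q=H[:3,:3].T@(np.array(p)/1000-H[:3,3]); t=np.arctan2(np.hypot(*q[:2]),q[2]); r=t/np.hypot(*q[:2])
        print(p,np.round([K[0,2]+K[0,0]*r*q[0],K[1,2]+K[0,0]*r*q[1]],0))
E
```

```text
w2.npz 306
276 [ 13.4  -6.3 -10.9]; 278 [ 12.2  -6.3 -10.4]; 280 [ 11.3  -6.3 -10.5]; 282 [ 10.8  -6.3 -11.4]; 284 [  9.8  -6.3 -11.3]; 286 [  8.8  -6.3 -11.2]; 288 [  7.7  -6.4 -10.9]; 290 [ 11.7  -6.  -21.1]; 292 [ 11.2  -6.  -22.2]; 294 [ 11.5  -5.9 -24.5]; 296 [ 11.6  -5.8 -26.4]; 298 [ 11.7  -5.8 -28.3]; 
w2.npz 318
276 [ 13.5  -1.1 -11.1]; 278 [ 12.6  -1.1 -11. ]; 280 [ 11.9  -1.1 -11.6]; 282 [ 10.9  -1.1 -11.6]; 284 [  9.8  -1.1 -11.3]; 286 [  8.7  -1.1 -10.9]; 288 [  8.   -1.1 -11.6]; 290 [ 11.8  -1.1 -21.3]; 292 [ 11.1  -1.1 -21.9]; 294 [ 11.6  -1.1 -24.7]; 296 [ 11.3  -1.1 -25.9]; 298 [ 12.   -1.1 -28.9]; 
w2.npz 329
276 [12.3  3.7 -8.4]; 278 [11.8  3.7 -9.4]; 280 [11.   3.7 -9.8]; 282 [ 9.5  3.8 -8.7]; 284 [ 8.2  3.8 -7.8]; 286 [ 8.1  3.8 -9.8]; 288 [ 6.6  3.8 -8.6]; 290 [ 11.4   3.4 -20.7]; 292 [ 11.5   3.4 -22.7]; 294 [ 11.4   3.3 -24.3]; 296 [ 12.3   3.2 -27.9]; 298 [ 12.1   3.2 -29.2]; 
[11, 0, 19] [320. 257.]
[11, 0, 0] [320. 271.]
[11, 0, -22] [321. 292.]
[11, 42, 6] [407. 266.]
[11, 42, -35] [429. 306.]
w1.npz 212
292 [-127.3 -136.2  254.7]; 295 [-131.3 -136.5  254.1]; 298 [-136.3 -137.4  255.3]; 301 [-141.  -138.1  255.9]; 304 [-144.7 -138.2  254.5]; 307 [  7.1 -44.1 -29. ]; 310 [  6.1 -44.  -29.8]; 313 [  4.7 -44.1 -29.8]; 316 [  78.3   -0.9 -158.3]; 319 [  3.5 -43.6 -32.5]; 322 [  2.2 -43.7 -32.8]; 325 [  0.9 -43.8 -33. ]; 328 [  0.3 -43.6 -34.3]; 
w1.npz 430
292 [-127.1  141.2  254.4]; 295 [-132.4  142.4  256.3]; 298 [-135.8  142.3  254.4]; 301 [-140.6  143.2  255.3]; 304 [ 11.7  42.2 -35. ]; 307 [ 10.8  42.1 -35.8]; 310 [ 10.7  41.6 -37.9]; 313 [ 10.1  41.2 -39.3]; 316 [  8.5  41.6 -38.8]; 319 [  7.7  41.5 -39.6]; 322 [  6.3  41.7 -39.5]; 325 [  5.2  41.8 -39.9]; 328 [  4.2  41.7 -40.6]; 
[11, 0, 19] [320. 257.]
[11, 0, 0] [320. 271.]
[11, 0, -22] [321. 292.]
[11, 42, 6] [407. 266.]
[11, 42, -35] [429. 306.]
```

The depth shows the real fingertips at tool z = -21 mm shut and -35 mm open. That is 40 mm behind the stated tool frame, while the bar top is at 165 mm as expected. I'll shift my grasp point by 40 mm: open, go down 40, then grip.

Emit:
play_rows(
  xyz=[
    [0,0,0],
    [0,0,0],
    [0,0,0],
    [0,0,0],
    [0,0,0],
    [1,-1,0],
    [1,-1,10],
    [1,-1,20],
    [1,-1,30],
    [1,-1,40],
  ],
  rot=[
    [0,0,0],
    [0,0,0],
    [0,0,0],
    [0,0,0],
    [0,0,0],
    [0,0,0],
    [0,0,0],
    [0,0,0],
    [0,0,0],
    [0,0,0],
  ],
  grip=[1,1,1,1,1,1,1,1,1,1],
)

```text
time_s: 5.25
eef_pos: [0.5051, -0.0241, 0.1126]
eef_rot: [-0.0, 1.0, 0.016, -0.0]
wrist_force: [0.2, -0.4, 0.9]
opening: 1.0
grasp_force: 0.0
```

Emit:
play_rows(
  xyz=[
    [0,0,0],
    [0,0,0],
    [0,0,0],
    [0,0,0],
    [0,0,0],
    [0,0,0],
    [0,0,0],
    [0,0,0],
    [0,0,0],
    [0,0,0],
  ],
  rot=[
    [0,0,0],
    [0,0,0],
    [0,0,0],
    [0,0,0],
    [0,0,0],
    [0,0,0],
    [0,0,0],
    [0,0,0],
    [0,0,0],
    [0,0,0],
  ],
  grip=[0,0,0,0,0,0,0,0,0,0],
)

```text
time_s: 6.5
eef_pos: [0.5057, -0.024, 0.1141]
eef_rot: [-0.0, 1.0, 0.016, 0.0]
wrist_force: [-1.5, 1.7, 5.7]
opening: 0.154
grasp_force: 59.4
```

Emit:
play_rows(
  xyz=[
    [0,0,0],
    [0,0,0],
    [0,0,0],
    [0,0,0],
    [0,0,0],
    [0,0,0],
    [0,0,0],
    [0,0,0],
    [0,0,0],
    [0,0,0],
  ],
  rot=[
    [0,0,-0.1],
    [0,0,-0.2],
    [0,0,-0.3],
    [0,0,-0.4],
    [0,0,-0.5],
    [0,0,-0.6],
    [0,0,-0.7],
    [0,0,-0.8],
    [0,0,-0.9],
    [0,0,-1.0],
  ],
  grip=[0,0,0,0,0,0,0,0,0,0],
)

```text
time_s: 7.75
eef_pos: [0.5057, -0.024, 0.1141]
eef_rot: [0.0, 0.869, 0.495, 0.0]
wrist_force: [-0.9, 3.1, 5.9]
opening: 0.158
grasp_force: 59.6
```

Emit:
play_rows(
  xyz=[
    [0,0,0],
    [0,0,0],
    [0,0,0],
    [0,0,0],
    [0,0,0],
    [0,0,0],
    [0,0,0],
    [0,0,0],
    [0,0,0],
    [0,0,0],
  ],
  rot=[
    [0,0,-0.1],
    [0,0,-0.2],
    [0,0,-0.3],
    [0,0,-0.4],
    [0,0,-0.45],
    [0,0,-0.5],
    [0,0,-0.5],
    [0,0,-0.5],
    [0,0,-0.5],
    [0,0,-0.5],
  ],
  grip=[0,0,0,0,0,0,0,0,0,0],
)

```text
time_s: 9.0
eef_pos: [0.5057, -0.0239, 0.1141]
eef_rot: [0.0, 0.721, 0.693, 0.0]
wrist_force: [-0.8, 2.9, 5.2]
opening: 0.155
grasp_force: 59.6
```

```bash
python3 - <<'E'
from meas import *
from bench import readout
o=readout.get_obs(); print({k:np.round(o[k],3) for k in("q","eef_pos","eef_rot","wrist_force","torque","opening")})
q=o["eef_rot"]; print(R.from_quat([q[1],q[2],q[3],q[0]]).as_matrix().round(3))
E
```

```text
{'q': array([-2.820e-01,  1.470e-01,  1.868e+00,  1.000e-03,  1.126e+00,
       -2.440e-01]), 'eef_pos': array([ 0.506, -0.024,  0.114]), 'eef_rot': array([0.   , 0.721, 0.693, 0.   ]), 'wrist_force': array([-0.811,  2.938,  5.194]), 'torque': array([0.474, 0.137, 0.061]), 'opening': np.float64(0.155)}
[[ 0.039  0.999  0.001]
 [ 0.999 -0.039  0.   ]
 [ 0.     0.001 -1.   ]]
```

Emit:
play_rows(
  xyz=[
    [0,0,0],
    [0,0,0],
    [0,0,0],
    [0,0,0],
    [0,0,-10],
    [0,0,-30],
    [0,0,-50],
    [0,0,-70],
    [0,0,-90],
    [0,0,-90],
  ],
  rot=[
    [0,0,0],
    [0,0,0],
    [0,0,0],
    [0,0,0],
    [0,0,0],
    [0,0,0],
    [0,0,0],
    [0,0,0],
    [0,0,0],
    [0,0,0],
  ],
  grip=[1,1,1,1,1,1,1,1,1,1],
)

```text
time_s: 10.25
eef_pos: [0.5068, -0.0245, 0.2058]
eef_rot: [0.002, 0.721, 0.693, 0.001]
wrist_force: [-0.1, -0.4, -0.5]
opening: 1.001
grasp_force: 0.0
```

```bash
python3 - <<'E'
from meas import *
from bench import readout,vision
o=readout.get_obs(); c=vision.camera("top"); np.savez("t3.npz",**c)
w=vision.camera("wrist"); np.savez("w3.npz",**w); print(o["eef_pos"])
im=np.hstack([cv2.resize(w["color"],(480,360)),cv2.resize(c["color"][150:330,240:400],(320,360))]); cv2.imwrite("pics/w3.png",im[:,:,::-1])
print(delta(o,[.4925,.1067,.20],.036+np.pi/2))
E
```

```text
[ 0.50675612 -0.02452976  0.2058449 ]
(array([130.6, -19.4,   5.6]), array([ 0.0043,  0.0012, -0.0749]))
```

View pics/w3.png

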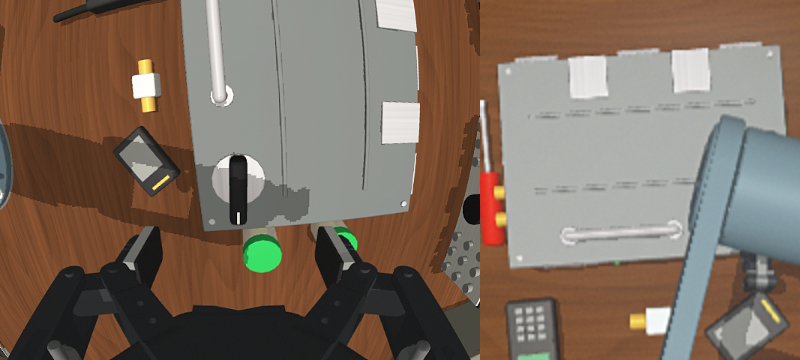

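The wrist view shows the latch bar now lying along the box's y and staying there: freed. The handle is at upper left. Next I'll go over the handle and grip it.

Emit:
play_rows(
  xyz=[
    [30,-5,0],
    [75,-11,0],
    [115,-17,0],
    [131,-19,0],
    [131,-19,10],
    [131,-19,30],
    [131,-19,50],
    [131,-19,70],
    [131,-19,80],
    [131,-19,86],
  ],
  rot=[
    [0,0,-0.02],
    [0,0,-0.05],
    [0,0,-0.075],
    [0,0,-0.075],
    [0,0,-0.075],
    [0,0,-0.075],
    [0,0,-0.075],
    [0,0,-0.075],
    [0,0,-0.075],
    [0,0,-0.075],
  ],
  grip=[1,1,1,1,1,1,1,1,1,1],
)

```text
time_s: 11.6
eef_pos: [0.4913, 0.1066, 0.1167]
eef_rot: [-0.0, 0.695, 0.719, -0.0]
wrist_force: [-0.6, 0.6, -0.0]
opening: 1.002
grasp_force: 0.0
```

Emit:
play_rows(
  xyz=[
    [0,0,0],
    [0,0,0],
    [0,0,0],
    [0,0,0],
    [0,0,0],
    [0,0,0],
    [0,0,0],
    [0,0,0],
    [0,0,0],
    [0,0,0],
  ],
  rot=[
    [0,0,0],
    [0,0,0],
    [0,0,0],
    [0,0,0],
    [0,0,0],
    [0,0,0],
    [0,0,0],
    [0,0,0],
    [0,0,0],
    [0,0,0],
  ],
  grip=[0,0,0,0,0,0,0,0,0,0],
)

```text
time_s: 12.85
eef_pos: [0.493, 0.1076, 0.1182]
eef_rot: [0.001, 0.694, 0.72, 0.001]
wrist_force: [4.4, 0.2, -2.3]
opening: 0.096
grasp_force: 58.3
```

```bash
python3 - <<'E'
from meas import *
from bench import readout
o=readout.get_obs(); print({k:np.round(o[k],4) for k in("q","eef_pos","eef_rot","wrist_force","torque","opening")})
q=o["eef_rot"]; R0=R.from_quat([q[1],q[2],q[3],q[0]]); print(R0.as_matrix().round(3))
# arc: grasp point relative hinge: tool y = box +x, tool z = down
r=np.hypot(190,44);a0=np.arctan2(44,190)
for tilt in (0,-.35,.35):
  print("tilt",tilt)
  for d in range(6,65,6):
    a=a0+np.radians(d); dy=190-r*np.cos(a); dz=-(r*np.sin(a)-44)
    t=tilt*d/60; # rot about tool x by t: offset of TCP from grasp = (0,0,40) in tool
    off=R.from_rotvec([t,0,0]).apply([0,0,40])-[0,0,40]
    print(d,np.round([0,dy+off[1],dz+off[2]],1),round(t,3))
E
```

```text
{'q': array([-2.1000e-02,  1.3560e-01,  1.8712e+00,  4.0000e-04,  1.1314e+00,
       -5.7100e-02]), 'eef_pos': array([0.493 , 0.1076, 0.1182]), 'eef_rot': array([0.0012, 0.6943, 0.7197, 0.0013]), 'wrist_force': array([ 4.3534,  0.1735, -2.277 ]), 'torque': array([ 0.1193, -0.6838,  0.0409]), 'opening': np.float64(0.0959)}
[[-0.036  0.999  0.003]
 [ 0.999  0.036  0.   ]
 [ 0.     0.003 -1.   ]]
tilt 0
6 [  0.    5.6 -19.6] 0.0
12 [  0.   13.3 -38.5] 0.0
18 [  0.   22.9 -56.6] 0.0
24 [  0.   34.3 -73.5] 0.0
30 [  0.   47.5 -89.1] 0.0
36 [   0.    62.1 -103.3] 0.0
42 [   0.    78.2 -115.8] 0.0
48 [   0.    95.6 -126.6] 0.0
54 [   0.   113.9 -135.6] 0.0
60 [   0.   133.1 -142.5] 0.0
tilt -0.35
6 [  0.    7.  -19.6] -0.035
12 [  0.   16.1 -38.6] -0.07
18 [  0.   27.1 -56.8] -0.105
24 [  0.   39.9 -73.9] -0.14
30 [  0.   54.4 -89.7] -0.175
36 [   0.    70.5 -104.2] -0.21
42 [   0.    87.9 -117. ] -0.245
48 [   0.   106.6 -128.2] -0.28
54 [   0.   126.3 -137.5] -0.315
60 [   0.   146.8 -145. ] -0.35
tilt 0.35
6 [  0.    4.2 -19.6] 0.035
12 [  0.   10.5 -38.6] 0.07
18 [  0.   18.7 -56.8] 0.105
24 [  0.   28.7 -73.9] 0.14
30 [  0.   40.5 -89.7] 0.175
36 [   0.    53.8 -104.2] 0.21
42 [   0.    68.5 -117. ] 0.245
48 [   0.    84.5 -128.2] 0.28
54 [   0.   101.5 -137.5] 0.315
60 [   0.   119.4 -145. ] 0.35
```

```bash
python3 - <<'E'
from meas import *
r=np.hypot(190,44);a0=np.arctan2(44,190)
def pose(d):
    a=a0+np.radians(d); t=.35*d/60; Rt=R.from_rotvec([t,0,0])
    return np.array([0,190-r*np.cos(a),-(r*np.sin(a)-44)])+Rt.apply([0,0,40])-[0,0,40],Rt
for s,e in ((0,16),(16,32),(32,46),(46,60)):
    p0,R0=pose(s); print(s,e)
    print([[0]+R0.inv().apply(pose(d)[0]-p0)[1:].round(1).tolist() for d in np.linspace(s,e,10)[1:]])
    print([round(.35*(d-s)/60,3) for d in np.linspace(s,e,10)[1:]])
E
```

```text
0 16
[[0, 1.0, -5.9], [0, 2.3, -11.7], [0, 3.7, -17.5], [0, 5.2, -23.2], [0, 7.0, -28.9], [0, 8.9, -34.5], [0, 11.0, -40.0], [0, 13.3, -45.5], [0, 15.8, -50.8]]
[np.float64(0.01), np.float64(0.021), np.float64(0.031), np.float64(0.041), np.float64(0.052), np.float64(0.062), np.float64(0.073), np.float64(0.083), np.float64(0.093)]
16 32
[[0, 2.1, -5.5], [0, 4.4, -10.9], [0, 6.8, -16.3], [0, 9.4, -21.5], [0, 12.2, -26.7], [0, 15.1, -31.8], [0, 18.2, -36.7], [0, 21.4, -41.6], [0, 24.8, -46.4]]
[np.float64(0.01), np.float64(0.021), np.float64(0.031), np.float64(0.041), np.float64(0.052), np.float64(0.062), np.float64(0.073), np.float64(0.083), np.float64(0.093)]
32 46
[[0, 2.7, -4.3], [0, 5.5, -8.6], [0, 8.4, -12.8], [0, 11.4, -16.8], [0, 14.6, -20.8], [0, 17.8, -24.7], [0, 21.1, -28.5], [0, 24.6, -32.2], [0, 28.1, -35.8]]
[np.float64(0.009), np.float64(0.018), np.float64(0.027), np.float64(0.036), np.float64(0.045), np.float64(0.054), np.float64(0.064), np.float64(0.073), np.float64(0.082)]
46 60
[[0, 3.3, -3.8], [0, 6.8, -7.5], [0, 10.3, -11.0], [0, 14.0, -14.5], [0, 17.7, -17.9], [0, 21.5, -21.2], [0, 25.4, -24.3], [0, 29.4, -27.3], [0, 33.5, -30.3]]
[np.float64(0.009), np.float64(0.018), np.float64(0.027), np.float64(0.036), np.float64(0.045), np.float64(0.054), np.float64(0.064), np.float64(0.073), np.float64(0.082)]
```

Emit:
play_rows(
  xyz=[
    [0,1,-6],
    [0,2.5,-12],
    [0,3.5,-17.5],
    [0,5,-23],
    [0,7,-29],
    [0,9,-34.5],
    [0,11,-40],
    [0,13.5,-45.5],
    [0,16,-51],
    [0,16,-51],
  ],
  rot=[
    [0.01,0,0],
    [0.021,0,0],
    [0.031,0,0],
    [0.041,0,0],
    [0.052,0,0],
    [0.062,0,0],
    [0.073,0,0],
    [0.083,0,0],
    [0.093,0,0],
    [0.093,0,0],
  ],
  grip=[0,0,0,0,0,0,0,0,0,0],
)

```text
time_s: 14.1
eef_pos: [0.5077, 0.1081, 0.168]
eef_rot: [-0.032, 0.694, 0.719, -0.033]
wrist_force: [5.7, -0.2, -10.1]
opening: 0.096
grasp_force: 58.4
```

Emit:
play_rows(
  xyz=[
    [0,2,-5.5],
    [0,4.5,-11],
    [0,7,-16.5],
    [0,9.5,-21.5],
    [0,12,-26.5],
    [0,15,-32],
    [0,18,-36.5],
    [0,21.5,-41.5],
    [0,25,-46.5],
    [0,25,-46.5],
  ],
  rot=[
    [0.01,0,0],
    [0.021,0,0],
    [0.031,0,0],
    [0.041,0,0],
    [0.052,0,0],
    [0.062,0,0],
    [0.073,0,0],
    [0.083,0,0],
    [0.093,0,0],
    [0.093,0,0],
  ],
  grip=[0,0,0,0,0,0,0,0,0,0],
)

```text
time_s: 15.35
eef_pos: [0.5365, 0.1091, 0.2131]
eef_rot: [-0.065, 0.691, 0.717, -0.067]
wrist_force: [-3.7, -0.4, -5.0]
opening: 0.094
grasp_force: 58.8
```

Emit:
play_rows(
  xyz=[
    [0,2.5,-4.5],
    [0,5.5,-8.5],
    [0,8.5,-13],
    [0,11.5,-17],
    [0,14.5,-21],
    [0,18,-24.5],
    [0,21,-28.5],
    [0,24.5,-32],
    [0,28,-36],
    [0,28,-36],
  ],
  rot=[
    [0.009,0,0],
    [0.018,0,0],
    [0.027,0,0],
    [0.036,0,0],
    [0.045,0,0],
    [0.054,0,0],
    [0.064,0,0],
    [0.073,0,0],
    [0.082,0,0],
    [0.082,0,0],
  ],
  grip=[0,0,0,0,0,0,0,0,0,0],
)

```text
time_s: 16.6
eef_pos: [0.5714, 0.1104, 0.2445]
eef_rot: [-0.092, 0.688, 0.713, -0.096]
wrist_force: [-6.3, 0.4, 1.7]
opening: 0.094
grasp_force: 59.1
```

```bash
cat > chk.py <<'E'
from meas import *
from bench import readout,vision
o=readout.get_obs(); print({k:np.round(o[k],4) for k in("time_s","q","eef_pos","wrist_force","torque","opening")})
q=o["eef_rot"]; R0=R.from_quat([q[1],q[2],q[3],q[0]])
g=o["eef_pos"]+R0.apply([.0007,-.0011,-.040]); print("grasp",g)
h=np.array([.4925,.1067])+.190*np.array([np.cos(.036),np.sin(.036)])
d=g[:2]-h; x=d@[np.cos(.036),np.sin(.036)]; zz=g[2]-.115
print("radius",np.hypot(x,zz),"lid deg",np.degrees(np.arctan2(zz,-x)-np.arctan2(44,190)))
E
python3 chk.py
```

```text
{'time_s': np.float64(16.6), 'q': array([-0.0064,  0.3752,  1.3305, -0.0113,  1.7028, -0.0424]), 'eef_pos': array([0.5714, 0.1104, 0.2445]), 'wrist_force': array([-6.3324,  0.3563,  1.7291]), 'torque': array([-0.049 ,  1.0039,  0.0393]), 'opening': np.float64(0.0943)}
grasp [0.58085455 0.11140406 0.28336089]
radius 0.19660727209218037 lid deg 45.86842785008387
```

Emit:
play_rows(
  xyz=[
    [0,3.5,-4],
    [0,7,-7.5],
    [0,10.5,-11],
    [0,14,-14.5],
    [0,17.5,-18],
    [0,21.5,-21],
    [0,25.5,-24.5],
    [0,29.5,-27.5],
    [0,33.5,-30.5],
    [0,33.5,-30.5],
  ],
  rot=[
    [0.009,0,0],
    [0.018,0,0],
    [0.027,0,0],
    [0.036,0,0],
    [0.045,0,0],
    [0.054,0,0],
    [0.064,0,0],
    [0.073,0,0],
    [0.082,0,0],
    [0.082,0,0],
  ],
  grip=[0,0,0,0,0,0,0,0,0,0],
)

```text
time_s: 17.85
eef_pos: [0.6117, 0.1118, 0.2654]
eef_rot: [-0.12, 0.684, 0.709, -0.125]
wrist_force: [-5.4, -0.5, 4.2]
opening: 0.09
grasp_force: 59.0
```

Emit:
play_rows(
  xyz=[
    [0,0,0],
    [0,0,0],
    [0,0,0],
    [0,0,0],
    [0,0,0],
    [0,0,0],
    [0,0,0],
    [0,0,0],
    [0,0,0],
    [0,0,0],
  ],
  rot=[
    [0,0,0],
    [0,0,0],
    [0,0,0],
    [0,0,0],
    [0,0,0],
    [0,0,0],
    [0,0,0],
    [0,0,0],
    [0,0,0],
    [0,0,0],
  ],
  grip=[0,0,0,0,0,0,0,0,0,0],
)

```text
time_s: 19.1
eef_pos: [0.6114, 0.1118, 0.2654]
eef_rot: [-0.12, 0.684, 0.709, -0.125]
wrist_force: [-5.6, -0.5, 3.8]
opening: 0.091
grasp_force: 59.0
```

```bash
python3 chk.py; python3 - <<'E'
from meas import *
from bench import vision
s=vision.camera("side"); t=vision.camera("top"); w=vision.camera("wrist")
cv2.imwrite("pics/s4.png",np.hstack([cv2.resize(s["color"][120:400,160:440],(560,560)),np.vstack([cv2.resize(x["color"],(240,180)) for x in (t,w)]+[np.zeros((200,240,3),np.uint8)])])[:,:,::-1])
E
```

```text
{'time_s': np.float64(19.1), 'q': array([-0.0026,  0.5167,  1.1109, -0.0139,  1.8623, -0.0402]), 'eef_pos': array([0.6114, 0.1118, 0.2654]), 'wrist_force': array([-5.5594, -0.4905,  3.7802]), 'torque': array([-0.0639,  1.2027, -0.0481]), 'opening': np.float64(0.0908)}
grasp [0.62397199 0.11293314 0.30332305]
radius 0.19716700719507624 lid deg 59.73549035785368
```

View pics/s4.png

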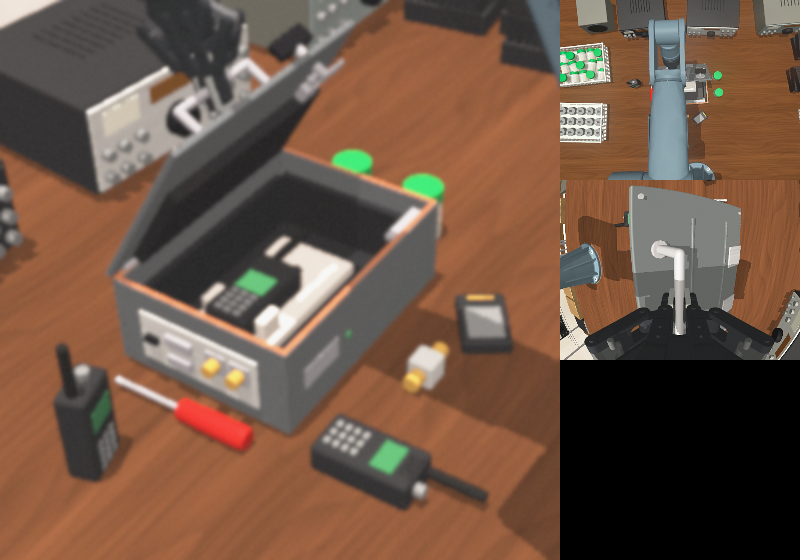

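The side view shows the lid raised to about 60° and held by the gripper on its handle near (215,100). The box is open with the radio in its nest, and everything else is where it was.

```bash
python3 -c "
from bench import ctrl
print(ctrl.hand_in())"
```

```text
the job is handed in; nothing more can be done
None
```

The latch is open and has stayed over, the gripper is holding the lid steady by its handle at about 60° (I measured 59.7°), nothing else on the table was moved, and the job is handed in.

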